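Slide a prosthesis spacer along the jig rail into its corner pocket

TASK

With a fingertip, push the red spacer disc across the plate to rest against the jig's long aluminium rail before it crosses the yellow line, pause briefly, then slide it along the rail, always in touch with it, until it sits fully home in the corner pocket against both rail and end stop. Only push it gently: do not pinch it, tip it or lift it off the jig, leave the other things where they are, and finish with the hand clear.

Things in the scene. Friction and masses are not known exactly. Their poses are not given: they have to be found in the camera images.
- jig: Fixed assembly jig: flat black plate 220 (x) x 300 (y) x 12 mm thick, origin at the centre of its underside on the bench. Its +x points away from the robot, towards the rail; +y along the rail to the pocket. Yaw within 0.4 rad of the robot's axes.
- rail (a point): Middle of the rail's inner face at its top edge (jig x +70, y 0, z +26 mm). The aluminium rail runs the full 300 mm along the far side, 14 mm higher than the plate top (z 12 mm).
- line (a point): Where the painted yellow line that crosses the plate meets the rail (jig x +70, y +30, z +12 mm); the line runs along jig x at y = +30 mm and is flush with the plate.
- pocket (a point): Centre of the spacer when fully home (jig x +45, y +100, z +20 mm). Pocket: rail on +x; end stop with inner face at jig y +125 mm, 14 mm above the plate, running from the rail to x +4 mm; and a lip 10 mm above the plate, from x +4 to +16 mm, y +103 mm to the stop. 54 mm wide between rail and lip, open towards -y and above.
- spacer_center (a point): Centre (half-way up) of the red spacer, a loose smooth disc 50 mm in diameter and 16 mm high with dark holes in its top, 60 to 120 g, lying flat on the plate. It starts 20 to 60 mm short of the rail, and 80 to 140 mm on the -y side of the yellow line. Plate, rail and disc are slippery (friction about 0.25 between them): it slides under well below 1 N and stays where it is left.
- adapter_center (a point): Bystander: steel pyramid adapter, 36 mm round and 30 mm high, standing loose on the near edge of the jig plate on the pocket side; point half-way up (15 mm above its foot).
- tape: Bystander: roll of brown tape lying flat on the bench to one side of the jig, 100 mm outside diameter, 48 mm high; origin at the centre of its underside.
- driver: Bystander: screwdriver with a yellow handle lying on the bench on the other side of the jig, about 200 mm long, handle towards -x, under 40 mm high; origin beneath it.
Not all that is in view belongs to the job. What is meant by the part that bears spacer_center is not purple or turquoise, and is the smaller of those in its own colour.

How it is judged:
On the way:
1. the spacer lies against the rail (gap under 4 mm) with its centre still short of the yellow line (x of spacer_center in the frame of jig above 0.041 m and y of spacer_center in the frame of jig below 0.03 m), for 0.15 s.
At the end, for the whole second after the job is handed in: The spacer lies flat and still in the corner pocket, less than 2.5 mm from the rail and less than 2.5 mm from the end stop, with its centre within 4 mm of the pocket point (x of spacer_center in the frame of jig above 0.0425 m and y of spacer_center in the frame of jig above 0.0975 m and distance between spacer_center and pocket below 0.004 m and angle between spacer_center's own z axis and vertical below 0.08 rad and linear speed of spacer below 0.01 m/s); the robot touches nothing.
It fails at once if the spacer's centre is past the yellow line while the spacer is more than 6 mm off the rail (y of spacer_center in the frame of jig above 0.03 m and x of spacer_center in the frame of jig below 0.039 m).
It fails at once if the spacer is lifted more than 4 mm off the jig plate (z of spacer_center in the frame of jig above 0.024 m).
It fails at once if the spacer is tipped by more than 0.2 rad (angle between spacer_center's own z axis and vertical above 0.2 rad).
It fails at once if the fingers pinch or ram the spacer with more than 40 N (contact force between the fingers and spacer above 40 N).
It fails at once if the adapter, the tape roll or the screwdriver is moved more than 10 mm (distance of any of adapter_center, tape, driver from where it was at the start of the episode above 0.01 m).
It also fails if it takes over 51 s, if anything falls off the work surface, if the arm or the gripper's body presses on something with over 40 N, if the wrist force passes 120 N, or if a joint passes its speed limit or range.

ROBOT

A 6-joint arm with a two-finger parallel gripper is mounted at the origin on the work surface. World frame = base frame: x ahead of the robot, y to its left, z up, the work surface at z = 0. Lengths are in m, angles in rad, forces in N, time in s.
With the tool pointing down it reaches from about 0.425 to 0.95 m from the base axis. Payload 3.5 kg.
Tool frame: the origin (TCP) lies at the very end of the fingers, on their centre line; the grasp point (between the pads) lies 19 mm behind it; z points along the fingers, y is the direction in which the jaws open and shut (so a half turn about z gives the same grasp; the last joint's range is limited). The gripper opens to 85 mm and grips with 20 to 120 N. Pads are 22 mm wide; open, the fingers measure 114 mm over their backs; the gripper's body (76 mm by 85 mm) begins 54 mm behind the grasp point. The pads swing forward as they close: fully open they stand 13 mm farther back than shut.
Start: joints at [-1.311, 0.286, 1.577, -0, 1.279, -0.15], TCP at [0.269, -0.619, 0.197] pointing down, gripper open.
Joint ranges: [-2.77, 2.77], [-0.9, 2.22], [0.21, 2.48], [-1.53, 4.67], [0.24, 2.81], [-2.84, 2.84]. Speed limits (rad/s): [2.79, 2.79, 3.14, 3.14, 3.14, 3.14].

INTERFACE

Orientations are given as a unit quaternion [x, y, z, w].
In Python, from plant import ctrl, eyes, ticket gives the robot as it stands.
- The arm moves only by the tool send_rows, never from a script. Its arguments are lists of equal length, an entry for each row: "translation": the shift along the tool's x, y, z in units of 30 mm (1.0 is 30 mm), a list of three; "rotation": the turn, a rotation vector about the tool's x, y, z in units of 5 degrees (1.0 is 5 degrees), a list of three; "grip": the finger opening in mm, from 0 to 85.4. A call has 1 to 5 rows; each row shifts and turns the commanded pose from where the row before left it, along the tool's axes as they then stand; what a row does not reach is not made up. A row lasts 1/8 s, in which the tool goes at most 62.5 mm and 10.7 degrees, less where a joint would pass 70% of its speed; a pose out of reach is approached as far as the arm can. A call is refused whole if a number of a shift passes 1 or a number of a turn 1, either way. A call with a gripper value outside its range is refused whole. The fingers move at their own pace and stop on an object; "squeeze" is the grip in N (left out, the last holds). Time passes only in rows, so rows that do not move let the fingers close. It gives the time, the measured TCP pose, the force and the opening at its end, in the units of the state.
- ctrl.get_state(): the state, without advancing time (a new reading comes with each control period).
- eyes.read_camera(name): name is "side" or "top"; returns a dict with "image" (480x640x3 uint8, blue, green, red), "mtx" (3x3 intrinsics, pixels), "dist_coeffs" ([k1, k2, p1, p2, k3] as OpenCV has them; the pictures are not rectified), "xyz" and "orientation" of the camera in the world. Camera axes: x right, y down, z forward; pixel columns grow to the right and rows downward; lengths in m; the calibration is good to about 2 mm. A picture is of the moment at which its call begins. There is no depth.
- ticket.sign_off(): hands the job in, once; it reports no verdict.
The state is a dict: "time": time; "qpos": joint angles; "dq": joint speeds; "joint_efforts": joint torques, N m; "eef_pos": TCP position; "tcp_rot": TCP orientation; "contact_force": force on the tool from outside, world axes, zero at the start; "wrist_torque": the same for the moment, N m; "opening": opening from 0.0 (shut) to 1.0 (fully open).
Only numpy, scipy, OpenCV 4.12 (cv2) and the standard library are available. Lean on these libraries where they do the work, as an engineer would, in place of code of your own. Each camera call takes 0.05 s, during which the arm holds its last target. There are 200 camera calls.

## Working session

There is one attempt and no reset: what is moved stays moved. The work goes in short steps, Python scripts to look and compute and a tool call to move; the robot and the scene stay as the last step left them, time stands still between calls to the robot, and variables do not carry over. Pictures are saved under pics/ and viewed, about 8 in all and at most 12, crops included, and the job is handed in when it is done.

Besides the shell and the picture viewer there is one more tool, called as name(argument=value, ...), one argument or row to a line, values as JSON. send_rows: Moves the arm, as the interface text tells. Its arguments: {"type":"object","properties":{"translation":{"type":"array"},"rotation":{"type":"array"},"grip":{"type":"array"},"squeeze":{"type":"number"}},"required":["translation","rotation","grip"]}

```bash
mkdir -p pics; ls
python3 - <<'E'
from plant import ctrl, eyes, ticket
import cv2
for n in("top","side"):
    r=eyes.read_camera(n); cv2.imwrite(f"pics/{n}0.png",r["image"]); print(n,r["mtx"],r["dist_coeffs"],r["xyz"],r["orientation"])
s=ctrl.get_state(); print(s)
E
```

```text
pics
top [[476.8024732    0.         320.22520559]
 [  0.         476.8024732  246.89664655]
 [  0.           0.           1.        ]] [-0.08998996  0.          0.          0.          0.        ] [0.37710152 0.01105028 1.12501178] [-0.66995662  0.73467946 -0.07957227  0.07122129]
side [[510.05795956   0.         328.18313018]
 [  0.         510.05795956 248.71614063]
 [  0.           0.           1.        ]] [0.00455048 0.         0.         0.         0.        ] [ 0.46899536 -0.68218367  0.76530747] [ 0.92363085 -0.08205653  0.04380461 -0.37182515]
{'time': 0.1, 'qpos': array([-1.31098068e+00,  2.87182247e-01,  1.57805999e+00,  2.59564757e-06,
        1.27860062e+00, -1.50023321e-01]), 'dq': array([-0.00074404, -0.00308307, -0.00410117,  0.0022983 ,  0.00093972,
        0.00027043]), 'joint_efforts': array([ 5.20852336e-04, -4.07298589e+01, -2.93698937e+01, -1.36646822e-04,
        3.45666478e-03,  3.80218694e-06]), 'eef_pos': array([ 0.26879742, -0.61842618,  0.19559955]), 'tcp_rot': array([ 9.79076828e-01,  2.03487834e-01, -6.04922920e-05, -1.12347613e-03]), 'contact_force': array([-0.11609684, -0.49524256,  0.35900716]), 'wrist_torque': array([ 0.00715937, -0.04384022, -0.00345842]), 'opening': 0.9983423804181992}
```

View pics/top0.png

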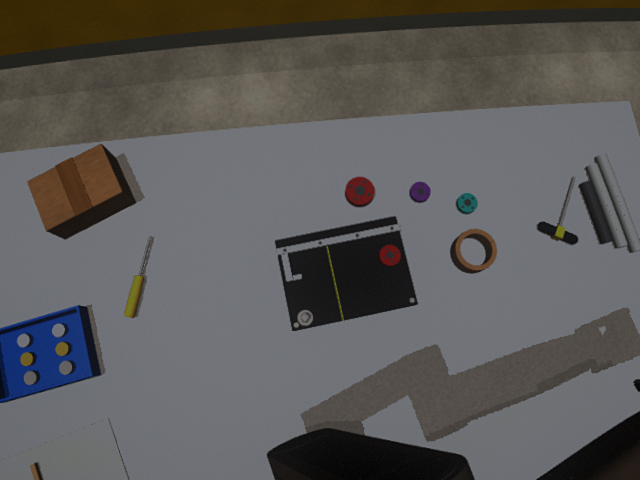

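View pics/side0.png

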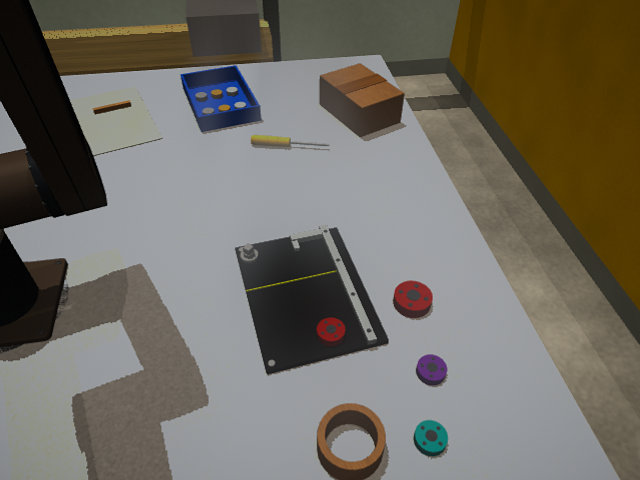

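The top view shows the jig with corners near (276,240), (396,218), (417,305) and (293,330). The target disc, the smaller red one on the plate, is at (390,255), and the adapter is at (306,318). The bigger red disc at (360,191) is a decoy. The side view has the disc at (331,329).

```bash
cat > h.py <<'E'
import numpy as np, cv2
from scipy.spatial.transform import Rotation as R
from scipy.optimize import least_squares
from plant import ctrl, eyes, ticket
def proj(c,P):
    Rw=R.from_quat(c["orientation"]).as_matrix(); r=cv2.Rodrigues(Rw.T)[0]
    return cv2.projectPoints(np.float64(P).reshape(-1,3),r,-Rw.T@np.array(c["xyz"]),np.array(c["mtx"]),np.array(c["dist_coeffs"]))[0][:,0]
def toplane(c,uv,z):
    u=cv2.undistortPoints(np.float64(uv).reshape(-1,1,2),np.array(c["mtx"]),np.array(c["dist_coeffs"]))[:,0]
    d=np.c_[u,np.ones(len(u))]@R.from_quat(c["orientation"]).as_matrix().T; o=np.array(c["xyz"])
    return o+d*((z-o[2])/d[:,2])[:,None]
def J2W(j,P):
    P=np.float64(P).reshape(-1,3); c,s=np.cos(j[2]),np.sin(j[2])
    return np.c_[j[0]+c*P[:,0]-s*P[:,1],j[1]+s*P[:,0]+c*P[:,1],P[:,2]]
def W2J(j,P):
    P=np.float64(P).reshape(-1,3); c,s=np.cos(j[2]),np.sin(j[2]); x,y=P[:,0]-j[0],P[:,1]-j[1]
    return np.c_[c*x+s*y,-s*x+c*y,P[:,2]]
def red(c,near):
    h=cv2.cvtColor(c["image"],cv2.COLOR_BGR2HSV)
    m=(((h[...,0]<8)|(h[...,0]>172))&(h[...,1]>150)&(h[...,2]>50)).astype(np.uint8)
    n,l,st,ce=cv2.connectedComponentsWithStats(m)
    k=[i for i in range(1,n) if st[i,4]>60]; i=min(k,key=lambda i:np.hypot(*(ce[i]-near)))
    return l==i,ce[i],st[i]
def disc(c,near,zt=.028):
    "outline hull of top+side -> centre: fit projected silhouette"
    m,ce,st=red(c,near)
    hull=cv2.convexHull(np.argwhere(m)[:,::-1].astype(np.int32))
    ma=cv2.moments(hull); cen=np.array([ma["m10"],ma["m01"]])/ma["m00"]
    a=np.linspace(0,2*np.pi,60)
    def sil(p):
        pts=np.vstack([np.c_[p[0]+.025*np.cos(a),p[1]+.025*np.sin(a),0*a+z] for z in(zt-.016,zt)])
        q=cv2.moments(cv2.convexHull(proj(c,pts).astype(np.float32))); return np.array([q["m10"],q["m01"]])/q["m00"]
    p0=toplane(c,[cen],zt-.008)[0,:2]
    p=least_squares(lambda p:sil(p)-cen,p0,diff_step=1e-3).x
    return np.r_[p,zt-.008],ce,st
E
cat > m.py <<'E'
from h import *
seed=dict(top=[(276,240),(396,218),(417,305),(293,330)],side=[(336,230),(386,344),(268,368),(236,246)])
C={n:eyes.read_camera(n) for n in seed}
cor=[[.11,.15,.012],[.11,-.15,.012],[-.11,-.15,.012],[-.11,.15,.012]]
def f(j): return np.concatenate([(proj(C[n],J2W(j,cor))-seed[n]).ravel() for n in seed])
r=least_squares(f,[.5,0,0],loss="soft_l1"); j=r.x; print("jig",j,"res",np.round(f(j),1))
D={}
for n,s in(("top",(390,255)),("side",(331,329))):
    d,ce,st=disc(C[n],s); print(n,d,ce,st,W2J(j,[d])[0])
ims=[]
for n in C:
    im=cv2.resize(C[n]["image"],None,fx=4,fy=4,interpolation=cv2.INTER_CUBIC)
    L=[cor+cor[:1],[[.07,-.15,.026],[.07,.15,.026]],[[.07,.03,.012],[-.11,.03,.012]],[[.07,.125,.026],[.004,.125,.026]]]
    for P in L: cv2.polylines(im,[np.int32(proj(C[n],J2W(j,P))*4+1.5)],False,(0,255,0),1)
    cc=np.int32(proj(C[n],J2W(j,[[0,0,.012]]))[0]*4); ims.append(im[cc[1]-290:cc[1]+310,cc[0]-360:cc[0]+360])
    cv2.imwrite(f"pics/{n}1.png",cv2.convertScaleAbs(ims[-1],alpha=1.5))
np.save("jig.npy",j)
E
python3 m.py
```

```text
jig [ 0.55264994 -0.06903463  0.09970037] res [-0.3 -1.1  1.4 -2.   1.3  0.  -0.9 -0.   0.4 -3.4  0.4 -3.5 -5.4  2.5
 -2.  -0.1]
top [ 0.58162394 -0.1747235   0.02      ] [389.46333333 254.92666667] [379 245  22  21 300] [ 0.01831034 -0.10804796  0.02      ]
side [ 0.58386173 -0.17181082  0.02      ] [330.46666667 329.03777778] [316 317  30  25 450] [ 0.02082693 -0.10537248  0.02      ]
```

View pics/top1.png

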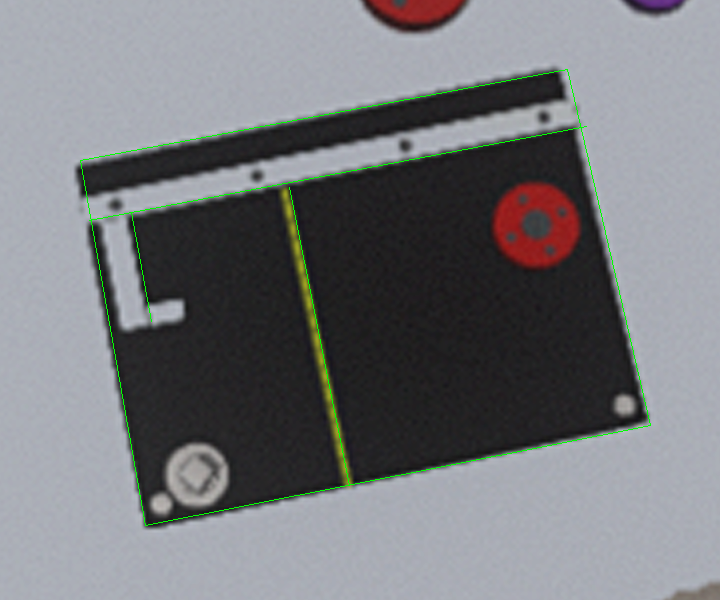

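View pics/side1.png

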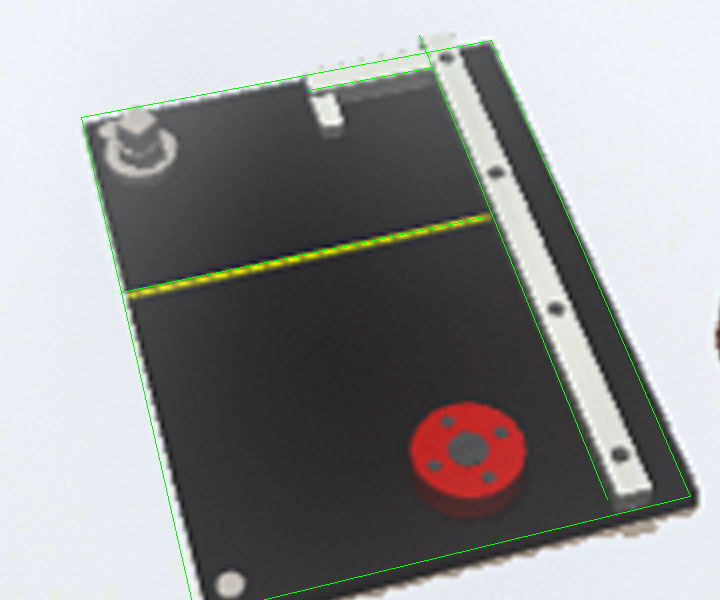

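The overlay fits to about 2–3 mm. The spacer is at jig (0.020, -0.107). Next I'll shut the fingers and turn the tool so its x lies along jig x.

send_rows(
  translation=[
    [0,0,0.4],
    [0,0,0.5],
    [0,0,0.5],
    [0,0,0.5],
    [0,0,0],
  ],
  rotation=[
    [0,0,0.89],
    [0,0,0.89],
    [0,0,0.89],
    [0,0,0.89],
    [0,0,0],
  ],
  grip=[0,0,0,0,0],
  squeeze=20,
)

```text
time: 0.82
eef_pos: [0.2686, -0.6178, 0.1378]
tcp_rot: [0.999, 0.05, -0.0, -0.002]
contact_force: [-0.4, 0.0, -0.4]
opening: -0.001
```

```bash
cat > go.py <<'E'
import sys; from h import *
j=np.load("jig.npy"); s=ctrl.get_state(); p=s["eef_pos"]; M=R.from_quat(s["tcp_rot"]).as_matrix()
x,y,z=map(float,sys.argv[1:4]); t=J2W(j,[[x,y,z]])[0]
print("t",round(s["time"],2),"jig pos",W2J(j,[p])[0].round(4),"yaw rel jig deg",np.degrees(np.arctan2(M[1,0],M[0,0])-j[2]).round(2),"tilt",M[:,2].round(4),"F",np.round(s["contact_force"],2),"open",round(s["opening"],3))
print("tool shift units",(M.T@(t-p)/.03).round(3))
E
python3 go.py -.03 -.107 .1
```

```text
t 0.82 jig pos [-0.3373 -0.5177  0.1378] yaw rel jig deg 0.02 tilt [-0.0011  0.0039 -1.    ] F [-0.38  0.02 -0.38] open -0.001
tool shift units [ 10.247 -13.683   1.307]
```

send_rows(
  translation=[
    [0.73,-0.98,0],
    [0.73,-0.98,0],
    [0.73,-0.98,0],
    [0.73,-0.98,0],
    [0.73,-0.98,0],
  ],
  rotation=[
    [0,0,0],
    [0,0,0],
    [0,0,0],
    [0,0,0],
    [0,0,0],
  ],
  grip=[0,0,0,0,0],
)

```text
time: 1.45
eef_pos: [0.3642, -0.4614, 0.1411]
tcp_rot: [0.999, 0.05, 0.0, 0.001]
contact_force: [-0.7, -0.9, 0.6]
opening: -0.001
```

send_rows(
  translation=[
    [0.73,-0.98,0],
    [0.73,-0.98,0],
    [0.73,-0.98,0],
    [0.73,-0.98,0],
    [0.73,-0.98,0],
  ],
  rotation=[
    [0,0,0],
    [0,0,0],
    [0,0,0],
    [0,0,0],
    [0,0,0],
  ],
  grip=[0,0,0,0,0],
)

```text
time: 2.08
eef_pos: [0.4587, -0.3042, 0.1411]
tcp_rot: [0.999, 0.05, 0.001, 0.001]
contact_force: [-0.2, -0.8, -0.3]
opening: -0.004
```

send_rows(
  translation=[
    [0.73,-0.98,0.3],
    [0.73,-0.98,0.3],
    [0.73,-0.98,0.3],
    [0.73,-0.98,0.3],
    [0,0,0],
  ],
  rotation=[
    [0,0,0],
    [0,0,0],
    [0,0,0],
    [0,0,0],
    [0,0,0],
  ],
  grip=[0,0,0,0,0],
)

```text
time: 2.7
eef_pos: [0.534, -0.1773, 0.104]
tcp_rot: [0.999, 0.052, -0.0, -0.0]
contact_force: [0.3, -0.7, 0.6]
opening: 0.001
```

```bash
python3 go.py -.03 -.107 .019
```

```text
t 2.7 jig pos [-0.0293 -0.1058  0.104 ] yaw rel jig deg 0.24 tilt [-3.e-04  3.e-04 -1.e+00] F [ 0.28 -0.74  0.58] open 0.001
tool shift units [-0.021  0.039  2.832]
```

send_rows(
  translation=[
    [0,0,0.8],
    [0,0,0.8],
    [0,0,0.8],
    [0,0,0.43],
    [0,0,0],
  ],
  rotation=[
    [0,0,0],
    [0,0,0],
    [0,0,0],
    [0,0,0],
    [0,0,0],
  ],
  grip=[0,0,0,0,0],
)

```text
time: 3.32
eef_pos: [0.5328, -0.1796, 0.0187]
tcp_rot: [0.999, 0.049, -0.001, -0.0]
contact_force: [1.3, -0.1, -0.3]
opening: -0.0
```

```bash
cat > look.py <<'E'
import sys; from h import *
j=np.load("jig.npy"); k=sys.argv[1]; P=J2W(j,[[float(sys.argv[2]),float(sys.argv[3]),.02]]); out=[]
for n in("side","top"):
    c=eyes.read_camera(n); q=proj(c,P)[0]
    try: d,ce,st=disc(c,q); print(n,"disc jig",W2J(j,[d])[0].round(4),st)
    except Exception as e: print(n,e)
    u,v=np.int32(q); out.append(cv2.resize(c["image"][v-60:v+60,u-50:u+50],(400,480),interpolation=cv2.INTER_CUBIC))
cv2.imwrite(f"pics/{k}.png",cv2.convertScaleAbs(np.hstack(out),alpha=1.5))
E
python3 look.py a .02 -.107; python3 go.py .009 -.107 .019
```

```text
side disc jig [ 0.0209 -0.1048  0.02  ] [316 317  30  24 429]
top disc jig [ 0.1878 -0.0714  0.02  ] [346 177  28  28 487]
t 3.42 jig pos [-0.0296 -0.1085  0.0201] yaw rel jig deg -0.04 tilt [ 1.5e-03 -9.0e-04 -1.0e+00] F [ 0.08 -0.65  0.54] open 0.003
tool shift units [ 1.287 -0.05   0.038]
```

View pics/a.png

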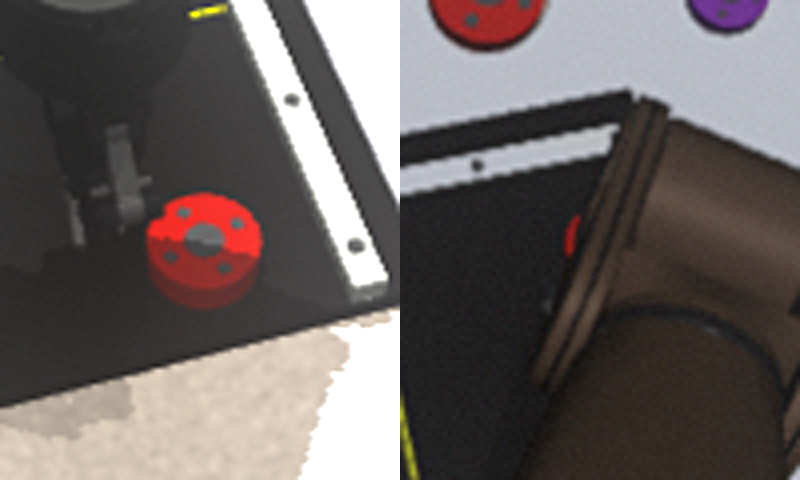

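Left half (side view): the finger stands just left of the disc, whose left edge is at (148,240). The rail is on the right. In the right half (top view) the arm hides the disc. I'll push gently toward the rail.

send_rows(
  translation=[
    [0.15,0,0],
    [0.15,0,0],
    [0.15,0,0],
    [0.15,0,0],
    [0,0,0],
  ],
  rotation=[
    [0,0,0],
    [0,0,0],
    [0,0,0],
    [0,0,0],
    [0,0,0],
  ],
  grip=[0,0,0,0,0],
)

```text
time: 4.05
eef_pos: [0.5516, -0.1773, 0.019]
tcp_rot: [0.999, 0.05, 0.0, 0.0]
contact_force: [-0.0, -0.1, 0.2]
opening: 0.002
```

```bash
python3 look.py b .03 -.107; python3 go.py .009 -.107 .019
```

```text
side disc jig [ 0.0216 -0.1068  0.02  ] [317 318  28  23 366]
top disc jig [ 0.1878 -0.0715  0.02  ] [346 177  28  28 486]
t 4.15 jig pos [-0.0122 -0.1076  0.0189] yaw rel jig deg -0.02 tilt [-3.e-04  1.e-04 -1.e+00] F [ 0.02 -0.4  -0.  ] open -0.0
tool shift units [ 0.708 -0.019 -0.003]
```

send_rows(
  translation=[
    [0.1,0,0],
    [0.1,0,0],
    [0.1,0,0],
    [0.1,0,0],
    [0,0,0],
  ],
  rotation=[
    [0,0,0],
    [0,0,0],
    [0,0,0],
    [0,0,0],
    [0,0,0],
  ],
  grip=[0,0,0,0,0],
)

```text
time: 4.78
eef_pos: [0.5634, -0.1762, 0.0191]
tcp_rot: [0.999, 0.05, 0.0, 0.0]
contact_force: [-0.5, 0.2, -0.0]
opening: -0.004
```

```bash
python3 look.py c .03 -.107; python3 go.py .009 -.107 .019
```

```text
side disc jig [ 0.0213 -0.1079  0.02  ] [317 319  28  22 337]
top disc jig [ 0.1878 -0.0714  0.02  ] [346 177  28  28 486]
t 4.88 jig pos [-0.0002 -0.1076  0.019 ] yaw rel jig deg -0.03 tilt [-1.e-04  0.e+00 -1.e+00] F [ 0.11 -0.05  0.72] open 0.003
tool shift units [ 0.307 -0.022 -0.001]
```

View pics/c.png

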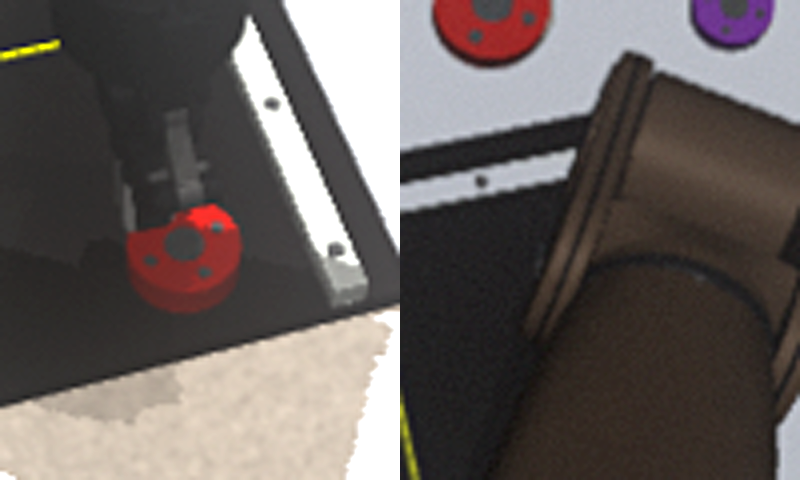

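The disc hasn't visibly moved. I need an enhanced view with the expected fingertip drawn in.

Run:
```python
from h import *
j=np.load("jig.npy"); s=ctrl.get_state(); c=eyes.read_camera("side")
t=W2J(j,[s["eef_pos"]])[0]
u,v=np.int32(proj(c,J2W(j,[[.02,-.107,.02]]))[0]); f=10
im=c["image"][v-40:v+20,u-35:u+30]
im=np.uint8(255*(im/255.)**.45); im=cv2.resize(im,None,fx=f,fy=f,interpolation=cv2.INTER_CUBIC); im2=im.copy()
def ln(P,col):
    q=(proj(c,J2W(j,P))-[u-35,v-40]+.5)*f; cv2.polylines(im,[np.int32(q)],False,col,1)
for z in(t[2],t[2]+.02):
    ln([[t[0]+a,t[1]+b,z] for a,b in((.011,.0145),(.011,-.0145),(-.011,-.0145),(-.011,.0145),(.011,.0145))],(0,255,0))
a=np.linspace(0,6.3,40)
for z in(.012,.028): ln(np.c_[.0209+.025*np.cos(a),-.106+.025*np.sin(a),0*a+z],(255,255,0))
cv2.imwrite("pics/d.png",im); print(im.shape)
```

```text
(600, 650, 3)
```

View pics/d.png

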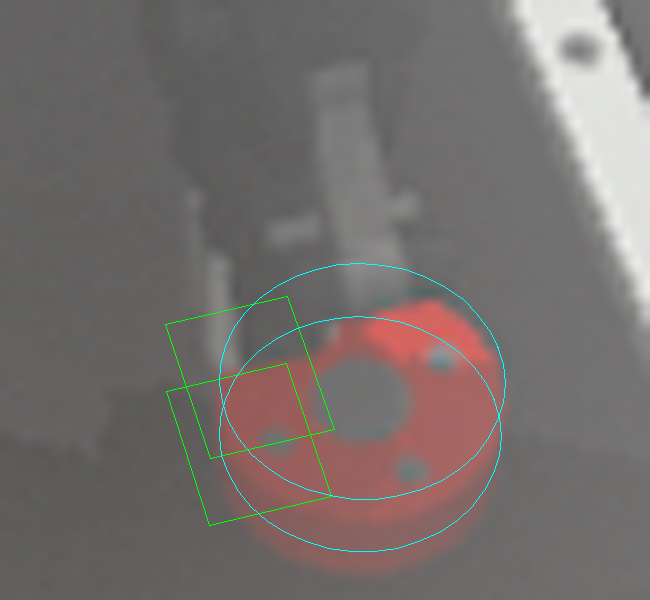

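Run:
```python
from h import *
j=np.load("jig.npy"); c=eyes.read_camera("side")
u,v=np.int32(proj(c,J2W(j,[[.02,-.107,.02]]))[0])
outs=[]
for fn,P0,t in(("a",(.02,-.107,.02),(-.0296,-.1085,.0201)),("b",(.03,-.107,.02),(-.0122,-.1076,.0189))):
    im=cv2.imread(f"pics/{fn}.png")[:,:400]; u,v=np.int32(proj(c,J2W(j,[P0]))[0])
    im=np.uint8(255*np.clip(im/255*1.3,0,1)**.4)[90:330,20:260]; im=cv2.resize(im,(400,400),interpolation=cv2.INTER_CUBIC); k=400/240
    def ln(P,col):
        q=((proj(c,J2W(j,P))-[u-50,v-60]+.5)*4-[20,90])*k; cv2.polylines(im,[np.int32(q)],False,col,1)
    for z in(t[2],t[2]+.04): ln([[t[0]+a,t[1]+b,z] for a,b in((.011,.0145),(.011,-.0145),(-.011,-.0145),(-.011,.0145),(.011,.0145))],(0,255,0))
    outs.append(im)
cv2.imwrite("pics/e.png",np.hstack(outs))
```

```text
(no output)
```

View pics/e.png

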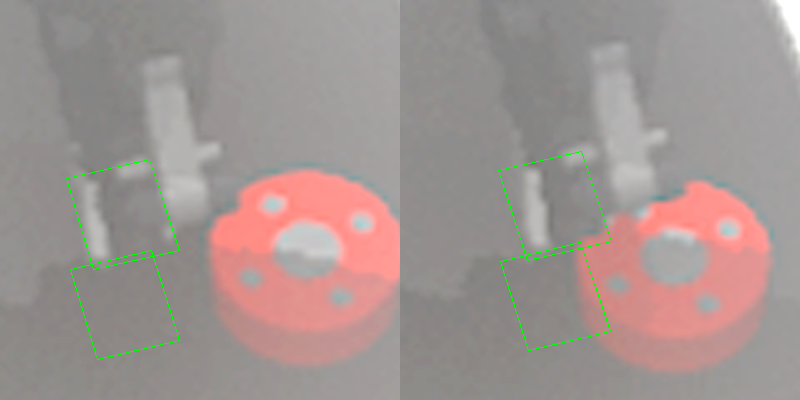

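The images suggest the fingertip is well above its reported height, so it passed over the disc. I'll back off and probe downward gently to find the plate by force.

send_rows(
  translation=[
    [-0.4,0,0],
    [-0.4,0,0],
    [-0.4,0,0],
    [0,0,0.13],
    [0,0,0],
  ],
  rotation=[
    [0,0,0],
    [0,0,0],
    [0,0,0],
    [0,0,0],
    [0,0,0],
  ],
  grip=[0,0,0,0,0],
)

```text
time: 5.6
eef_pos: [0.5271, -0.1797, 0.0149]
tcp_rot: [0.999, 0.049, -0.0, -0.0]
contact_force: [0.9, 1.0, 1.2]
opening: 0.001
```

send_rows(
  translation=[
    [0,0,0.03],
    [0,0,0.03],
    [0,0,0.03],
    [0,0,0.03],
    [0,0,0],
  ],
  rotation=[
    [0,0,0],
    [0,0,0],
    [0,0,0],
    [0,0,0],
    [0,0,0],
  ],
  grip=[0,0,0,0,0],
)

```text
time: 6.22
eef_pos: [0.5273, -0.1797, 0.0114]
tcp_rot: [0.999, 0.05, -0.0, -0.0]
contact_force: [-0.6, -0.1, -0.5]
opening: 0.002
```

send_rows(
  translation=[
    [0,0,0.04],
    [0,0,0.04],
    [0,0,0.04],
    [0,0,0],
  ],
  rotation=[
    [0,0,0],
    [0,0,0],
    [0,0,0],
    [0,0,0],
  ],
  grip=[0,0,0,0],
)

```text
time: 6.72
eef_pos: [0.5272, -0.1797, 0.0078]
tcp_rot: [0.999, 0.05, -0.0, -0.0]
contact_force: [0.4, 0.0, -0.6]
opening: -0.001
```

There's no contact at a reported 0.008, which is below the plate top. So the tip really is higher than reported. I'll lower it further and look again.

send_rows(
  translation=[
    [0,0,0.15],
    [0,0,0.15],
    [0,0,0.1],
    [0,0,0.1],
    [0,0,0],
  ],
  rotation=[
    [0,0,0],
    [0,0,0],
    [0,0,0],
    [0,0,0],
    [0,0,0],
  ],
  grip=[0,0,0,0,0],
)

```text
time: 7.35
eef_pos: [0.5271, -0.1796, -0.0074]
tcp_rot: [0.999, 0.05, -0.0, -0.0]
contact_force: [0.0, 0.4, 1.2]
opening: -0.001
```

```bash
cat > ov.py <<'E'
import sys; from h import *
k,dz=sys.argv[1],float(sys.argv[2]); X,Y=map(float,sys.argv[3:5])
j=np.load("jig.npy"); s=ctrl.get_state(); c=eyes.read_camera("side"); f=8
t=W2J(j,[s["eef_pos"]])[0]; t[2]+=dz; print(t,s["contact_force"])
u,v=np.int32(proj(c,J2W(j,[[X,Y,.02]]))[0]); o=np.array([u-50,v-45])
im=cv2.resize(np.uint8(255*(c["image"][v-45:v+30,u-50:u+50]/255.)**.45),None,fx=f,fy=f,interpolation=cv2.INTER_CUBIC)
yw=np.arctan2(*R.from_quat(s["tcp_rot"]).as_matrix()[[1,0],0])-j[2]; cs,sn=np.cos(yw),np.sin(yw)
for z in(t[2],t[2]+.02):
    P=[[t[0]+cs*a-sn*b,t[1]+sn*a+cs*b,z] for a,b in((.011,.0145),(.011,-.0145),(-.011,-.0145),(-.011,.0145),(.011,.0145))]
    cv2.polylines(im,[np.int32((proj(c,J2W(j,P))-o+.5)*f)],False,(0,255,0),1)
cv2.imwrite(f"pics/{k}.png",im)
E
python3 ov.py f .038 0 -.107
```

```text
[-0.03643003 -0.10750859  0.03055128] [0.0108814  0.36911467 1.20247593]
```

View pics/f.png

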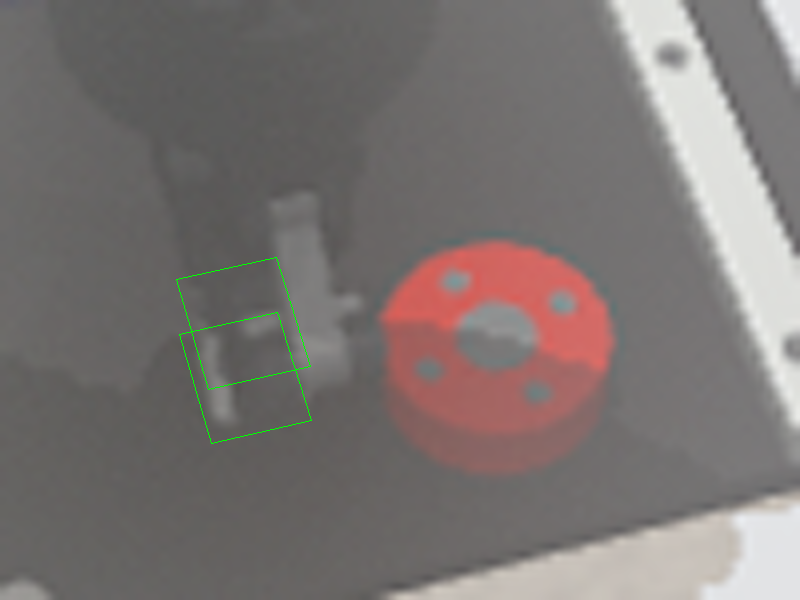

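The tip now appears at about z ≈ 0.03–0.035, at (225..345, 425..385), beside the disc at (500,355). So reported z reads about 40 mm low. I'll keep probing down.

send_rows(
  translation=[
    [0,0,0.1],
    [0,0,0.1],
    [0,0,0.1],
    [0,0,0],
  ],
  rotation=[
    [0,0,0],
    [0,0,0],
    [0,0,0],
    [0,0,0],
  ],
  grip=[0,0,0,0],
)

```text
time: 7.9
eef_pos: [0.527, -0.1796, -0.0165]
tcp_rot: [0.999, 0.05, -0.0, -0.0]
contact_force: [0.4, -0.1, -0.4]
opening: 0.001
```

send_rows(
  translation=[
    [0,0,0.05],
    [0,0,0.05],
    [0,0,0],
  ],
  rotation=[
    [0,0,0],
    [0,0,0],
    [0,0,0],
  ],
  grip=[0,0,0],
)

```text
time: 8.28
eef_pos: [0.5272, -0.1797, -0.0192]
tcp_rot: [0.999, 0.05, -0.0, -0.0]
contact_force: [-0.4, -0.5, -0.1]
opening: -0.0
```

send_rows(
  translation=[
    [0,0,0.05],
    [0,0,0.05],
    [0,0,0],
  ],
  rotation=[
    [0,0,0],
    [0,0,0],
    [0,0,0],
  ],
  grip=[0,0,0],
)

```text
time: 8.65
eef_pos: [0.5273, -0.1798, -0.0222]
tcp_rot: [0.999, 0.05, -0.0, -0.0]
contact_force: [0.7, 0.2, -0.1]
opening: 0.004
```

send_rows(
  translation=[
    [0,0,0.04],
    [0,0,0.04],
    [0,0,0],
  ],
  rotation=[
    [0,0,0],
    [0,0,0],
    [0,0,0],
  ],
  grip=[0,0,0],
)

```text
time: 9.02
eef_pos: [0.5276, -0.1799, -0.0224]
tcp_rot: [0.999, 0.05, -0.001, -0.0]
contact_force: [-4.2, 2.8, 12.4]
opening: 0.001
```

The plate is touched at reported z = -0.0222, so the offset is about 34 mm. I'll raise to about 6 mm above the plate and push in +x.

send_rows(
  translation=[
    [0,0,-0.28],
    [0.15,0,0],
    [0.15,0,0],
    [0.15,0,0],
    [0,0,0],
  ],
  rotation=[
    [0,0,0],
    [0,0,0],
    [0,0,0],
    [0,0,0],
    [0,0,0],
  ],
  grip=[0,0,0,0,0],
)

```text
time: 9.65
eef_pos: [0.541, -0.1783, -0.0164]
tcp_rot: [0.999, 0.05, -0.0, -0.0]
contact_force: [0.7, -0.1, 0.6]
opening: 0.001
```

send_rows(
  translation=[
    [0.1,0,0],
    [0.1,0,0],
    [0.1,0,0],
    [0.1,0,0],
    [0,0,0],
  ],
  rotation=[
    [0,0,0],
    [0,0,0],
    [0,0,0],
    [0,0,0],
    [0,0,0],
  ],
  grip=[0,0,0,0,0],
)

```text
time: 10.28
eef_pos: [0.5531, -0.1773, -0.016]
tcp_rot: [0.999, 0.05, 0.0, 0.0]
contact_force: [-0.2, -0.2, 0.4]
opening: 0.001
```

```bash
python3 look.py g .03 -.107; python3 go.py .009 -.107 -.016
```

```text
side disc jig [ 0.032  -0.1056  0.02  ] [326 316  24  24 306]
top disc jig [ 0.1878 -0.0714  0.02  ] [346 177  28  28 483]
t 10.38 jig pos [-0.0106 -0.1077 -0.016 ] yaw rel jig deg -0.03 tilt [ 1.e-04 -1.e-04 -1.e+00] F [ 0.42 -0.76  1.08] open -0.004
tool shift units [ 0.654 -0.023 -0.001]
```

The disc is moving. Continuing gently to the rail.

send_rows(
  translation=[
    [0.1,0,0],
    [0.1,0,0],
    [0.1,0,0],
    [0.1,0,0],
    [0,0,0],
  ],
  rotation=[
    [0,0,0],
    [0,0,0],
    [0,0,0],
    [0,0,0],
    [0,0,0],
  ],
  grip=[0,0,0,0,0],
)

```text
time: 11.0
eef_pos: [0.5651, -0.1761, -0.016]
tcp_rot: [0.999, 0.05, 0.0, 0.0]
contact_force: [-0.3, -0.3, -0.1]
opening: 0.002
```

send_rows(
  translation=[
    [0.05,0,0],
    [0.05,0,0],
    [0,0,0],
  ],
  rotation=[
    [0,0,0],
    [0,0,0],
    [0,0,0],
  ],
  grip=[0,0,0],
)

```text
time: 11.38
eef_pos: [0.5678, -0.1758, -0.016]
tcp_rot: [0.999, 0.05, 0.0, 0.0]
contact_force: [0.1, -1.0, -0.4]
opening: 0.001
```

```bash
python3 look.py g2 .04 -.107; python3 go.py .009 -.107 -.016
```

```text
side disc jig [ 0.0468 -0.1061  0.02  ] [334 315  23  23 281]
top disc jig [ 0.1878 -0.0715  0.02  ] [346 177  28  28 484]
t 11.47 jig pos [ 0.0044 -0.1077 -0.0161] yaw rel jig deg -0.03 tilt [ 1.e-04 -0.e+00 -1.e+00] F [1.1  0.66 0.8 ] open -0.001
tool shift units [ 0.155 -0.023 -0.002]
```

send_rows(
  translation=[
    [0.04,0,0],
    [0.04,0,0],
    [0,0,0],
  ],
  rotation=[
    [0,0,0],
    [0,0,0],
    [0,0,0],
  ],
  grip=[0,0,0],
)

```text
time: 11.85
eef_pos: [0.5702, -0.1755, -0.016]
tcp_rot: [0.999, 0.05, 0.0, 0.0]
contact_force: [-0.5, -0.3, 0.4]
opening: -0.004
```

send_rows(
  translation=[
    [0.04,0,0],
    [0,0,0],
  ],
  rotation=[
    [0,0,0],
    [0,0,0],
  ],
  grip=[0,0],
)

```text
time: 12.1
eef_pos: [0.5714, -0.1754, -0.016]
tcp_rot: [0.999, 0.05, 0.0, 0.0]
contact_force: [-1.3, 0.3, 0.3]
opening: 0.001
```

send_rows(
  translation=[
    [0.04,0,0],
    [0,0,0],
  ],
  rotation=[
    [0,0,0],
    [0,0,0],
  ],
  grip=[0,0],
)

```text
time: 12.35
eef_pos: [0.5726, -0.1753, -0.016]
tcp_rot: [0.999, 0.05, 0.0, 0.0]
contact_force: [-0.3, 0.4, -0.2]
opening: -0.002
```

```bash
python3 look.py g3 .04 -.107; python3 go.py .009 -.107 -.016
```

```text
side disc jig [ 0.0521 -0.106   0.02  ] [337 314  23  24 281]
top disc jig [ 0.1879 -0.0715  0.02  ] [346 177  28  28 486]
t 12.45 jig pos [ 0.0092 -0.1077 -0.0161] yaw rel jig deg -0.03 tilt [ 2.e-04 -0.e+00 -1.e+00] F [-0.74 -1.16  0.53] open -0.003
tool shift units [-0.006 -0.024 -0.002]
```

View pics/g3.png

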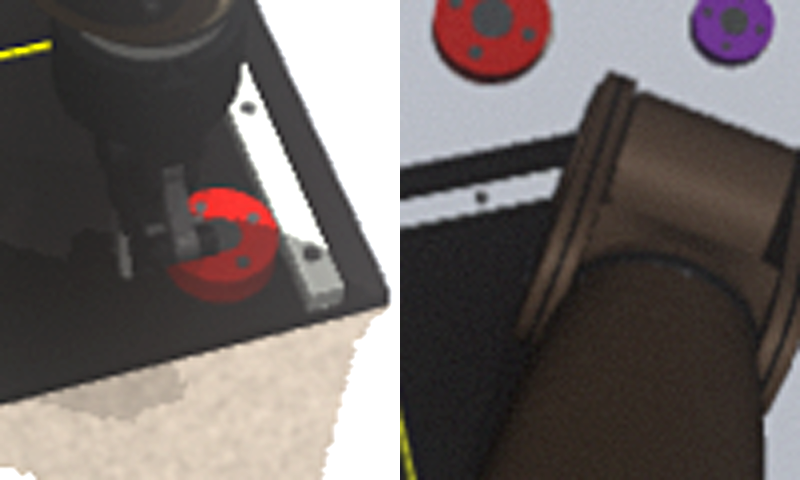

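The disc's right edge is at (278,235), about 2–3 mm short of the rail's inner edge. Continuing until there is force.

send_rows(
  translation=[
    [0.04,0,0],
    [0,0,0],
  ],
  rotation=[
    [0,0,0],
    [0,0,0],
  ],
  grip=[0,0],
)

```text
time: 12.7
eef_pos: [0.5737, -0.1752, -0.0161]
tcp_rot: [0.999, 0.05, 0.0, 0.0]
contact_force: [0.6, -0.1, 0.1]
opening: -0.003
```

send_rows(
  translation=[
    [0.04,0,0],
    [0,0,0],
  ],
  rotation=[
    [0,0,0],
    [0,0,0],
  ],
  grip=[0,0],
)

```text
time: 12.95
eef_pos: [0.5747, -0.175, -0.0161]
tcp_rot: [0.999, 0.05, -0.0, -0.0]
contact_force: [-1.1, -0.0, 0.7]
opening: -0.0
```

send_rows(
  translation=[
    [0.04,0,0],
    [0,0,0],
  ],
  rotation=[
    [0,0,0],
    [0,0,0],
  ],
  grip=[0,0],
)

```text
time: 13.2
eef_pos: [0.5747, -0.1749, -0.0164]
tcp_rot: [0.999, 0.05, -0.002, -0.0]
contact_force: [-5.8, -1.3, 3.0]
opening: -0.005
```

```bash
python3 look.py g4 .045 -.107; python3 go.py .012 -.107 -.016
```

```text
side disc jig [ 0.0543 -0.1063  0.02  ] [338 314  23  23 268]
top disc jig [ 0.1878 -0.0715  0.02  ] [346 177  28  28 486]
t 13.3 jig pos [ 0.0114 -0.1075 -0.0164] yaw rel jig deg -0.01 tilt [-3.1e-03  5.0e-04 -1.0e+00] F [-4.25 -1.06  1.57] open -0.002
tool shift units [ 0.018 -0.016 -0.012]
```

Contact with the rail shows as about -5 N along x, with the finger at jig x 0.011. The disc rests against the rail short of the line, and the pause is held. Next I'll back off and go round behind it on the -y side.

send_rows(
  translation=[
    [-0.3,0,0],
    [-0.8,0,0],
    [0,1,0],
    [0,0.95,0],
    [0,0,0],
  ],
  rotation=[
    [0,0,0],
    [0,0,0],
    [0,0,0],
    [0,0,0],
    [0,0,0],
  ],
  grip=[0,0,0,0,0],
)

```text
time: 13.92
eef_pos: [0.5498, -0.2384, -0.0154]
tcp_rot: [0.999, 0.048, 0.001, 0.001]
contact_force: [0.5, -0.2, 0.2]
opening: 0.004
```

send_rows(
  translation=[
    [0.65,0,0],
    [0.65,0,0],
    [0,0,0],
  ],
  rotation=[
    [0,0,0],
    [0,0,0],
    [0,0,0],
  ],
  grip=[0,0,0],
)

```text
time: 14.3
eef_pos: [0.5887, -0.2317, -0.0159]
tcp_rot: [0.999, 0.05, 0.001, 0.0]
contact_force: [0.3, 0.4, -0.2]
opening: -0.002
```

send_rows(
  translation=[
    [0,0,0],
    [0,0,0],
    [0,0,0],
    [0,0,0],
    [0,0,0],
  ],
  rotation=[
    [0,0,1],
    [0,0,1],
    [0,0,1],
    [0,0,1],
    [0,0,1],
  ],
  grip=[0,0,0,0,0],
)

```text
time: 14.92
eef_pos: [0.5867, -0.2318, -0.0164]
tcp_rot: [0.986, -0.169, -0.0, -0.0]
contact_force: [-1.0, -0.9, -0.1]
opening: -0.003
```

```bash
python3 look.py k .045 -.107; python3 go.py .0305 -.143 -.016
```

```text
side disc jig [ 0.191  -0.0739  0.02  ] [394 281  38  29 648]
top disc jig [ 0.0481 -0.1058  0.02  ] [376 233  20  21 254]
t 15.03 jig pos [ 0.0178 -0.1654 -0.0163] yaw rel jig deg -25.02 tilt [-7.e-04  6.e-04 -1.e+00] F [-0.04 -0.87 -0.35] open 0.001
tool shift units [ 0.068 -0.856 -0.011]
```

View pics/k.png

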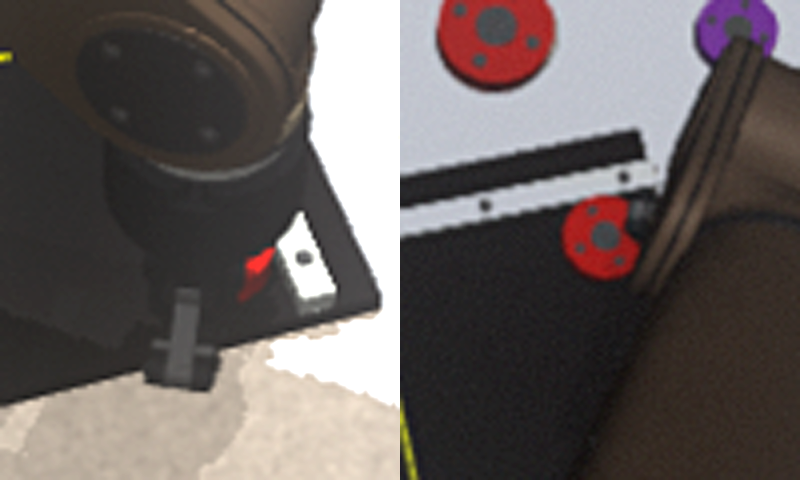

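The top view shows the disc at (603,237) touching the rail, and the finger is behind it. I'll move up to it and slide along jig +y, with the finger's face angled 25° into the rail.

send_rows(
  translation=[
    [0.17,-0.64,0],
    [-0.127,-0.272,0],
    [-0.127,-0.272,0],
    [-0.127,-0.272,0],
    [0,0,0],
  ],
  rotation=[
    [0,0,0],
    [0,0,0],
    [0,0,0],
    [0,0,0],
    [0,0,0],
  ],
  grip=[0,0,0,0,0],
)

```text
time: 15.65
eef_pos: [0.5959, -0.1882, -0.0163]
tcp_rot: [0.986, -0.167, -0.0, -0.0]
contact_force: [0.1, -0.2, 0.0]
opening: -0.0
```

```bash
python3 look.py k1 .045 -.09; python3 go.py .0305 .063 -.016
```

```text
side disc jig [ 0.191  -0.0739  0.02  ] [394 281  38  29 646]
top disc jig [ 0.0528 -0.0692  0.02  ] [367 237   8  16  75]
t 15.75 jig pos [ 0.0314 -0.1238 -0.0161] yaw rel jig deg -25.02 tilt [-0.  0. -1.] F [ 0.17 -1.03  0.26] open 0.001
tool shift units [-2.66e+00 -5.63e+00 -4.00e-03]
```

The disc's left edge moved 9 px (about 20 mm) along the rail, as predicted. Continuing.

send_rows(
  translation=[
    [-0.127,-0.272,0],
    [-0.127,-0.272,0],
    [-0.127,-0.272,0],
    [-0.127,-0.272,0],
    [-0.127,-0.272,0],
  ],
  rotation=[
    [0,0,0],
    [0,0,0],
    [0,0,0],
    [0,0,0],
    [0,0,0],
  ],
  grip=[0,0,0,0,0],
)

```text
time: 16.38
eef_pos: [0.5917, -0.1437, -0.016]
tcp_rot: [0.986, -0.168, 0.0, -0.0]
contact_force: [-1.6, -0.2, 0.3]
opening: -0.001
```

send_rows(
  translation=[
    [-0.127,-0.272,0],
    [-0.127,-0.272,0],
    [-0.127,-0.272,0],
    [-0.127,-0.272,0],
    [0,0,0],
  ],
  rotation=[
    [0,0,0],
    [0,0,0],
    [0,0,0],
    [0,0,0],
    [0,0,0],
  ],
  grip=[0,0,0,0,0],
)

```text
time: 17.0
eef_pos: [0.588, -0.1077, -0.0163]
tcp_rot: [0.986, -0.167, -0.0, -0.0]
contact_force: [-0.7, -0.8, -0.6]
opening: -0.0
```

```bash
python3 look.py k2 .045 -.005; python3 go.py .0305 .063 -.016
```

```text
side disc jig [ 0.1911 -0.0739  0.02  ] [394 281  38  29 640]
top disc jig [ 0.1879 -0.0715  0.02  ] [346 177  28  28 481]
t 17.1 jig pos [ 0.0315 -0.0427 -0.0161] yaw rel jig deg -25.02 tilt [ 0.  0. -1.] F [-0.17  0.18  0.33] open -0.002
tool shift units [-1.52  -3.18  -0.004]
```

```bash
cat > reds.py <<'E'
from h import *
j=np.load("jig.npy")
for n in("side","top"):
    c=eyes.read_camera(n); h=cv2.cvtColor(c["image"],cv2.COLOR_BGR2HSV)
    m=(((h[...,0]<8)|(h[...,0]>172))&(h[...,1]>140)&(h[...,2]>25)).astype(np.uint8)
    N,l,st,ce=cv2.connectedComponentsWithStats(m)
    for i in range(1,N):
        q=W2J(j,toplane(c,[ce[i]],.028))[0]
        if st[i,4]>=3 and abs(q[0])<.11 and abs(q[1])<.16:
            pts=W2J(j,toplane(c,np.argwhere(l==i)[:,::-1],.028)); print(n,st[i],"jig min",pts.min(0)[:2].round(3),"max",pts.max(0)[:2].round(3))
E
python3 reds.py
```

```text
side [336 276   6  15  46] jig min [ 0.054 -0.03 ] max [0.072 0.002]
side [316 279   5   9  19] jig min [ 0.022 -0.015] max [0.028 0.006]
top [333 246   3   7  12] jig min [0.049 0.015] max [0.062 0.022]
```

The disc spans jig x 0.022–0.072, so it is against the rail with its leading edge at y ≈ 0.022. Continuing.

send_rows(
  translation=[
    [-0.127,-0.272,0],
    [-0.127,-0.272,0],
    [-0.127,-0.272,0],
    [-0.127,-0.272,0],
    [-0.127,-0.272,0],
  ],
  rotation=[
    [0,0,0],
    [0,0,0],
    [0,0,0],
    [0,0,0],
    [0,0,0],
  ],
  grip=[0,0,0,0,0],
)

```text
time: 17.82
eef_pos: [0.5836, -0.063, -0.016]
tcp_rot: [0.986, -0.168, 0.0, 0.0]
contact_force: [-0.4, 0.0, 0.1]
opening: -0.003
```

send_rows(
  translation=[
    [-0.127,-0.272,0],
    [-0.127,-0.272,0],
    [-0.127,-0.272,0],
    [-0.127,-0.272,0],
    [0,0,0],
  ],
  rotation=[
    [0,0,0],
    [0,0,0],
    [0,0,0],
    [0,0,0],
    [0,0,0],
  ],
  grip=[0,0,0,0,0],
)

```text
time: 18.45
eef_pos: [0.5799, -0.0271, -0.0162]
tcp_rot: [0.986, -0.167, -0.0, -0.0]
contact_force: [0.2, -0.5, 0.3]
opening: -0.001
```

```bash
python3 reds.py; python3 go.py .0305 .061 -.016
```

```text
side [326 246   3   5  10] jig min [0.065 0.073] max [0.069 0.085]
side [305 252   3   2   4] jig min [0.023 0.076] max [0.026 0.08 ]
t 18.55 jig pos [ 0.0314  0.0383 -0.0161] yaw rel jig deg -25.03 tilt [ 0.  0. -1.] F [-0.49  0.42 -0.04] open -0.002
tool shift units [-0.349 -0.673 -0.005]
```

send_rows(
  translation=[
    [-0.063,-0.136,0],
    [-0.063,-0.136,0],
    [-0.063,-0.136,0],
    [-0.063,-0.136,0],
    [0,0,0],
  ],
  rotation=[
    [0,0,0],
    [0,0,0],
    [0,0,0],
    [0,0,0],
    [0,0,0],
  ],
  grip=[0,0,0,0,0],
)

```text
time: 19.18
eef_pos: [0.5783, -0.0096, -0.0161]
tcp_rot: [0.986, -0.168, -0.0, -0.0]
contact_force: [0.4, -0.1, -0.7]
opening: 0.0
```

send_rows(
  translation=[
    [-0.017,-0.036,0],
    [-0.017,-0.036,0],
    [0,0,0],
  ],
  rotation=[
    [0,0,0],
    [0,0,0],
    [0,0,0],
  ],
  grip=[0,0,0],
)

```text
time: 19.55
eef_pos: [0.5781, -0.0076, -0.0161]
tcp_rot: [0.986, -0.168, -0.0, -0.0]
contact_force: [0.7, -0.5, -0.1]
opening: 0.005
```

send_rows(
  translation=[
    [-0.017,-0.036,0],
    [0,0,0],
  ],
  rotation=[
    [0,0,0],
    [0,0,0],
  ],
  grip=[0,0],
)

```text
time: 19.8
eef_pos: [0.578, -0.0064, -0.0161]
tcp_rot: [0.986, -0.168, -0.0, -0.0]
contact_force: [0.6, 0.1, 0.1]
opening: 0.001
```

send_rows(
  translation=[
    [-0.017,-0.036,0],
    [0,0,0],
  ],
  rotation=[
    [0,0,0],
    [0,0,0],
  ],
  grip=[0,0],
)

```text
time: 20.05
eef_pos: [0.5779, -0.0052, -0.0161]
tcp_rot: [0.986, -0.168, -0.0, -0.0]
contact_force: [-0.1, -0.4, -0.9]
opening: -0.002
```

send_rows(
  translation=[
    [-0.017,-0.036,0],
    [0,0,0],
  ],
  rotation=[
    [0,0,0],
    [0,0,0],
  ],
  grip=[0,0],
)

```text
time: 20.3
eef_pos: [0.5777, -0.004, -0.0161]
tcp_rot: [0.986, -0.168, -0.0, -0.0]
contact_force: [0.2, -0.0, 0.3]
opening: 0.001
```

send_rows(
  translation=[
    [-0.017,-0.036,0],
    [0,0,0],
  ],
  rotation=[
    [0,0,0],
    [0,0,0],
  ],
  grip=[0,0],
)

```text
time: 20.55
eef_pos: [0.5776, -0.0028, -0.0161]
tcp_rot: [0.986, -0.168, -0.0, -0.0]
contact_force: [0.7, -0.2, -0.3]
opening: -0.004
```

send_rows(
  translation=[
    [-0.017,-0.036,0],
    [0,0,0],
  ],
  rotation=[
    [0,0,0],
    [0,0,0],
  ],
  grip=[0,0],
)

```text
time: 20.8
eef_pos: [0.5775, -0.0016, -0.0161]
tcp_rot: [0.986, -0.168, 0.0, -0.0]
contact_force: [0.0, 0.1, -0.1]
opening: 0.002
```

send_rows(
  translation=[
    [-0.017,-0.036,0],
    [0,0,0],
  ],
  rotation=[
    [0,0,0],
    [0,0,0],
  ],
  grip=[0,0],
)

```text
time: 21.05
eef_pos: [0.5774, -0.0006, -0.0161]
tcp_rot: [0.986, -0.168, 0.0, 0.0]
contact_force: [-0.8, -0.1, 0.5]
opening: 0.001
```

```bash
python3 reds.py; python3 go.py .0305 .064 -.016
```

```text
side [321 237   4   5   9] jig min [0.064 0.1  ] max [0.068 0.112]
t 21.15 jig pos [ 0.0315  0.0656 -0.016 ] yaw rel jig deg -25.03 tilt [ 0.e+00 -1.e-04 -1.e+00] F [-0.5  -1.13 -0.3 ] open 0.001
tool shift units [-0.006  0.062 -0.001]
```

send_rows(
  translation=[
    [-0.017,-0.036,0],
    [0,0,0],
  ],
  rotation=[
    [0,0,0],
    [0,0,0],
  ],
  grip=[0,0],
)

```text
time: 21.4
eef_pos: [0.5774, -0.0001, -0.016]
tcp_rot: [0.986, -0.168, 0.0, 0.001]
contact_force: [-0.8, -5.5, 0.5]
opening: -0.003
```

The end stop is reached at about -5.5 N along y. I'll retreat, lift and clear the view.

send_rows(
  translation=[
    [0.05,0.2,0],
    [0.1,0.8,0],
    [0,0.3,-1],
    [0,0,-1],
    [0,0.5,-1],
  ],
  rotation=[
    [0,0,0],
    [0,0,0],
    [0,0,0],
    [0,0,0],
    [0,0,0],
  ],
  grip=[0,0,0,0,0],
)

```text
time: 22.02
eef_pos: [0.5636, -0.051, 0.0747]
tcp_rot: [0.986, -0.168, -0.0, -0.001]
contact_force: [0.1, -0.8, 0.1]
opening: -0.0
```

send_rows(
  translation=[
    [0,1,-0.8],
    [0,1,-0.5],
    [0,1,0],
    [0,1,0],
    [0,1,0],
  ],
  rotation=[
    [0,0,0],
    [0,0,0],
    [0,0,0],
    [0,0,0],
    [0,0,0],
  ],
  grip=[0,0,0,0,0],
)

```text
time: 22.65
eef_pos: [0.5137, -0.1936, 0.1129]
tcp_rot: [0.986, -0.168, 0.0, -0.001]
contact_force: [0.2, 1.0, -1.1]
opening: -0.001
```

send_rows(
  translation=[
    [0,1,0],
    [0,1,0],
    [0,1,0],
    [0,1,0],
    [0,0,0],
  ],
  rotation=[
    [0,0,0],
    [0,0,0],
    [0,0,0],
    [0,0,0],
    [0,0,0],
  ],
  grip=[0,0,0,0,0],
)

```text
time: 23.28
eef_pos: [0.474, -0.3077, 0.1129]
tcp_rot: [0.986, -0.169, 0.0, -0.0]
contact_force: [0.5, 0.4, -0.5]
opening: 0.001
```

```bash
python3 reds.py
python3 - <<'E'
from h import *
j=np.load("jig.npy"); out=[]
for n in("side","top"):
    c=eyes.read_camera(n); q=proj(c,J2W(j,[[.045,.1,.02]]))[0]
    d,ce,st=disc(c,q); print(n,W2J(j,[d])[0].round(4),st)
    u,v=np.int32(q); out.append(cv2.resize(c["image"][v-30:v+30,u-25:u+25],(400,480),interpolation=cv2.INTER_CUBIC))
cv2.imwrite("pics/z.png",cv2.convertScaleAbs(np.hstack(out),alpha=1.5))
E
python3 go.py 0 0 0
```

```text
side [303 236  23  17 175] jig min [0.021 0.074] max [0.069 0.117]
top [290 251  21  21 295] jig min [0.018 0.078] max [0.068 0.127]
side [0.0496 0.1022 0.02  ] [303 236  23  17 179]
top [0.0446 0.1027 0.02  ] [290 251  21  21 289]
t 23.48 jig pos [-0.1012 -0.2275  0.1127] yaw rel jig deg -24.99 tilt [ 0.     0.001 -1.   ] F [-0.25 -0.77  0.14] open 0.001
tool shift units [-0.144 -8.295  3.765]
```

View pics/z.png

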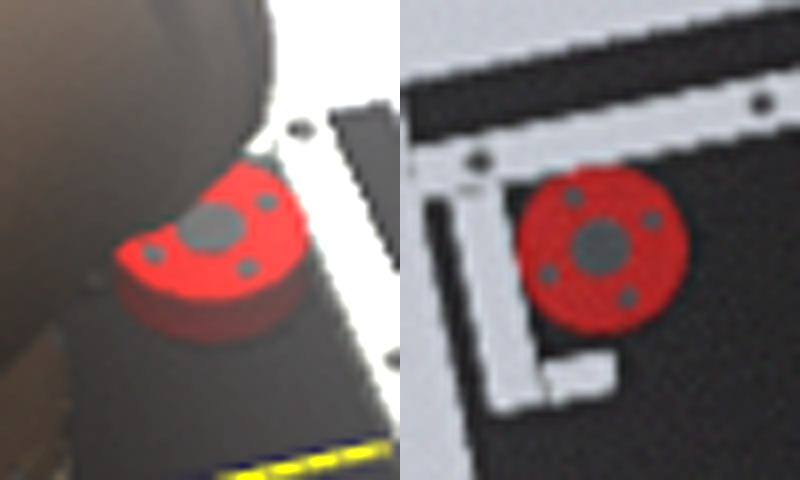

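The top half shows the disc tangent to the end stop near (520,250) and to the rail near (600,165). One numeric gap check comes first, using brightness profiles from the disc centre and the rail and stop faces located independently.

Run:
```python
from h import *
j=np.load("jig.npy"); c=eyes.read_camera("top"); im=c["image"].astype(np.float32)
d,_,_=disc(c,proj(c,J2W(j,[[.045,.1,.02]]))[0]); d=W2J(j,[d])[0]; print("disc",d.round(4))
def prof(P):
    q=proj(c,J2W(j,P)).astype(np.float32); return cv2.remap(im,q[:,:1],q[:,1:],cv2.INTER_LINEAR)[:,0]
s=np.arange(.015,.045,.0005)
def edge(g,s): i=np.argmax(np.diff(cv2.GaussianBlur(g.reshape(-1,1),(1,5),0)[:,0])); return s[i]
rail=[edge(prof(np.c_[d[0]+s,0*s+y,0*s+.026])[:,1],d[0]+s) for y in np.r_[np.arange(-.1,.01,.02),.05]]
print("rail edge x",np.round(rail,4),"gap mm",1e3*(np.median(rail)-d[0]-.025))
stop=[edge(prof(np.c_[0*s+x,d[1]+s,0*s+.026])[:,1],d[1]+s) for x in(.018,.02,.022,.065)]
print("stop edge y",np.round(stop,4),"gap mm",1e3*(np.median(stop)-d[1]-.025))
for nm,P in(("x",np.c_[d[0]+s,0*s+d[1],0*s+.027]),("y",np.c_[0*s+d[0],d[1]+s,0*s+.027])):
    print(nm,[(round(k*1e3,1),*map(int,v[[0,2]])) for k,v in zip(s[10:36:2],prof(P)[10:36:2])])
```

```text
disc [0.0446 0.1027 0.02  ]
rail edge x [0.0716 0.0706 0.0716 0.0706 0.0696 0.0706 0.0681] gap mm 1.0000000000000078
stop edge y [0.1272 0.1267 0.1272 0.1282] gap mm -0.5000000000000073
x [(np.float64(20.0), 24, 118), (np.float64(21.0), 26, 116), (np.float64(22.0), 31, 111), (np.float64(23.0), 40, 108), (np.float64(24.0), 66, 111), (np.float64(25.0), 92, 114), (np.float64(26.0), 111, 119), (np.float64(27.0), 129, 125), (np.float64(28.0), 140, 129), (np.float64(29.0), 139, 129), (np.float64(30.0), 139, 130), (np.float64(31.0), 138, 129), (np.float64(32.0), 137, 129)]
y [(np.float64(20.0), 25, 116), (np.float64(21.0), 24, 117), (np.float64(22.0), 25, 116), (np.float64(23.0), 26, 115), (np.float64(24.0), 47, 115), (np.float64(25.0), 77, 116), (np.float64(26.0), 102, 119), (np.float64(27.0), 119, 123), (np.float64(28.0), 135, 126), (np.float64(29.0), 137, 128), (np.float64(30.0), 139, 129), (np.float64(31.0), 138, 129), (np.float64(32.0), 137, 128)]
```

Neither profile shows a dark gap, and local gaps are about 0 within 1 mm. The hand is clear, so I'm handing in.

```bash
python3 -c "
from plant import ctrl,ticket
print(ctrl.get_state()['contact_force']); print(ticket.sign_off())"
```

```text
[-0.15652317 -0.22649086 -0.49565119]
the job is handed in; nothing more can be done
None
```

The red spacer is in the corner pocket against both rail and end stop, and the job was handed in at about 23.5 s of the 51 s limit. With the shut fingertip I pushed it to the rail at jig y of about -0.107, well short of the yellow line. After a short pause I slid it along the rail with the finger's face angled 25° into it, then backed off and lifted clear.

**Last checks:**
- **Contacts felt:** about 6 N at the rail and 5.5 N at the end stop, well under the 40 N limit.
- **Top camera:** it put the disc centre at jig (0.0446, 0.1027). The gap to the rail measured 1.0 mm with the median edge, and about 0 against the nearest rail edge. The gap to the stop measured about 0. Neither brightness profile showed a dark strip.
- **Side camera:** it disagreed by 5 mm in x (0.0496), but its view of the disc was partly blocked. Its overlay on the jig was also off by a few pixels from the start.
- **Touch in the second half of the slide:** mostly inferred from small visible patches of the disc and the angled push, because the arm hid most of it.
- **Bystanders:** I did not measure the adapter, tape or screwdriver afterwards. The planned paths stayed clear of them, and the only forces felt were the plate probe and the rail and stop contacts.

**Height error:** the reported tool height read about 34 mm low. The first push passed over the disc without visibly moving it, so I found the plate by gentle probing (12 N) and corrected for the offset.

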